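Close the polisher's split hood and set its speed

TASK

The polishing wheel has been cleaned and its hood left folded back: swing the upper half of the hood over the wheel and press it down until its edges sit flush on the lower half, without letting it slam. Only when the hood is shut, turn the selector on the control box two clicks clockwise from off, and leave the other things on the bench where they are.

Things in the scene. Friction and masses are not known exactly. Their poses are not given: they have to be found in the camera images.
- polisher: Bench polisher, fixed: green motor, 120 mm thick, lying level, its shaft 125 mm above the bench; on the end near the robot a grey sheet-metal hood in two halves round a wheel 140 mm across and 34 mm thick. Origin on the bench under the wheel's centre; x along the shaft to the motor, y level to the back, where the hood hinge is, z up. The lower hood half reaches from y +81 to -60.
- hood_hinge (a point): Middle of the hood's hinge axis, 85 mm behind the wheel's axis and 125 mm above the bench, on the fixed part. Axes as the polisher: x along the hinge to the motor, y to the back, z up. The lower half's upper edges lie at this height.
- hood (a joint): Angle of the upper hood half, rad: 0 = shut, its edges on the lower half's; grows as its front edge rises and folds over to the back; 1.57 = standing up; 3.1 = stop, folded right back with its hollow side up. The hinge is stiff: the hood stays at any angle where it is left and takes up to 8 N at its front edge to swing. Mass about 0.4 kg.
- hood_edge (a point): Middle of the upper half's front edge: rolled, 9 mm thick, 96 mm long, parallel to the hinge, at the end of a 4 mm sheet. Turns with the hood; axes as the hinge's when shut, and then at y -150, z +35 from the hinge. Folded back it is the rim farthest from the wheel, 100 to 145 mm above the bench, its sheet going down from it, the hollow (88 mm wide inside, 80 mm deep) on the wheel's side.
- hood_top (a point): Middle of the outer face of the upper half's flat top; turns with the hood, z is the outward normal. When shut it lies at y -85, z +85 from the hinge. Outline when shut, as (y, z) mm from the hinge: back wall (-4,0)-(-4,45), slope to (-40,85), flat top to (-115,85), sloping front to (-150,35), the rolled edge. 96 mm wide, 114 over its lower flanges. Folded back, this face is underneath.
- selector (a joint): Rotary selector on the control box, rad, growing clockwise seen from above: 0 = off (where it starts), with a detent click each 0.524 (30 degrees), positions 0 to 4. Two clicks = 1.047. It snaps to the nearest click when let go; turning it takes less than 0.1 N m.
- selector_grip (a point): On the selector's upright axis, 8 mm below the top of its bar handle and 103 mm above the bench. Bar handle: black, 14 mm wide, 64 mm long, from 22 mm below this point (above a round skirt of 48 mm) to 8 mm above it; it tapers to a pointer nose at one end. x axis along the bar to the pointer nose, z up. It turns with the handle.
- control_box: Grey steel box fixed on the bench, 130 x 190 x 70 mm high, aluminium cover. Origin at the centre of its underside; x level and away from the robot at yaw 0, y to its left, z up. The selector's axis stands at x 0, y +30; at y -62 are two buttons (9 mm high) and a lamp, not used.
- saucepan: Bystander: steel pot, 150 mm across, 85 mm high. Origin at the centre of its underside.
- pot_lid: Bystander: steel lid, 160 mm across, 50 mm high with its knob. Origin at the centre of its underside.
- compound_bar: Bystander: brown bar of polishing compound, 120 x 40 x 36 mm, long along x. Origin at the centre of its underside.
- spanner: Bystander: steel spanner, 190 mm long along x, lying. Origin on the bench under its middle.
- spare_wheel: Bystander: spare polishing wheel lying flat, 120 mm across, 26 mm high. Origin at the centre of its underside.
- paste_tin: Bystander: closed tin, 74 mm across, 75 mm high. Origin at the centre of its underside.
- brush: Bystander: brush with a wooden handle, 190 mm long along x, lying. Origin on the bench under its middle.
- mug: Bystander: steel mug, 80 mm across, 90 mm high. Origin at the centre of its underside.

How it is judged:
On the way, in this order (a step that is already met when the one before it is completed fails the run):
1. the upper hood half is shut on the lower half, with the selector still at off (value of joint hood below 0.03 rad and value of joint selector below 0.15 rad), for 0.2 s.
2. the selector is at the second click, with the hood still shut (value of joint selector between 0.92 and 1.17 rad and value of joint hood below 0.03 rad), for 0.2 s.
At the end, for the whole second after the job is handed in: The hood is shut within 0.03 rad (4.5 mm at its front edge), the selector rests at the second click (1.047 rad, within about 0.12 rad), and both are at rest (all of step 2 and velocity of joint each of selector, hood below 0.1 rad/s); the robot touches nothing.
It fails at once if the hood slams: it moves faster than 2.5 rad/s in the last 0.15 rad (value of joint hood below 0.15 rad and velocity of joint hood below -2.5 rad/s).
It fails at once if the selector is turned to the first click or beyond while the hood is open (value of joint selector above 0.35 rad and value of joint hood above 0.06 rad).
It fails at once if a bystander is shoved more than 40 mm (distance of any of saucepan, pot_lid, compound_bar, spanner, spare_wheel, paste_tin, brush, mug from where it was at the start of the episode above 0.04 m).
It also fails if it takes over 72 s, if anything falls off the work surface, if the arm or the gripper's body presses on something with over 40 N, if the wrist force passes 120 N, or if a joint passes its speed limit or range.

ROBOT

A 6-joint arm with a two-finger parallel gripper is mounted at the origin on the work surface. World frame = base frame: x ahead of the robot, y to its left, z up, the work surface at z = 0. Lengths are in m, angles in rad, forces in N, time in s.
With the tool pointing down it reaches from about 0.375 to 0.975 m from the base axis. Payload 3.8 kg.
Tool frame: the origin (TCP) lies at the very end of the fingers, on their centre line; the grasp point (between the pads) lies 19 mm behind it; z points along the fingers, y is the direction in which the jaws open and shut (so a half turn about z gives the same grasp; the last joint's range is limited). The gripper opens to 85 mm and grips with 20 to 120 N. Pads are 22 mm wide; open, the fingers measure 114 mm over their backs; the gripper's body (76 mm by 85 mm) begins 54 mm behind the grasp point. The pads swing forward as they close: fully open they stand 13 mm farther back than shut.
Start: joints at [1.12, 0.264, 1.604, -0, 1.274, -0.037], TCP at [0.271, 0.618, 0.231] pointing down, gripper open.
Joint ranges: [-2.63, 2.63], [-0.94, 2.18], [0.31, 2.57], [-1.31, 4.45], [0, 2.66], [-2.55, 2.55]. Speed limits (rad/s): [2.57, 2.57, 3.14, 3.14, 3.14, 3.14].

INTERFACE

Orientations are given as a rotation vector (axis times angle).
In Python, from workcell import bot, viewer gives the robot as it stands.
- The arm moves only by the tool jog_arm, never from a script. Its argument "motion" is a list of rows, each an object of numbers: "dx", "dy", "dz": the shift along the world's x, y, z in cm; "turn": the turn about the world's z in rad. A call has 1 to 12 rows; each row shifts and turns the commanded pose from where the row before left it; what a row does not reach is not made up. A row lasts 1/12 s, in which the tool goes at most 41.7 mm and 7.16 degrees, less where a joint would pass 70% of its speed; a pose out of reach is approached as far as the arm can. A call is refused whole if a number of a shift passes 4.17 or a number of a turn 0.125, either way. A call with a gripper value outside its range is refused whole. "fingers" is the finger opening in cm, from 0 to 8.54, set as the call begins (left out, the last holds). The fingers move at their own pace and stop on an object; "grip_force" is the grip in N (left out, the last holds). Time passes only in rows, so rows that do not move let the fingers close. It gives the time, the measured TCP pose, the force and the opening at its end, in the units of the state.
- bot.read_state(): the state, without advancing time (a new reading comes with each control period).
- viewer.read_camera(name): name is "side" or "top"; returns (picture, depth): 384x512x3 uint8, red, green, blue; 384x512 float32, m along the optical axis (not along the pixel's ray), 0 where there is no reading.
- viewer.camera_info(name): a dict with "vertical_fov" (degrees; the focal length in pixels is half the picture's height over the tangent of half this angle, whatever the lens; pixels are square), "cx", "cy" (the principal point, pixels), "R" (3x3) and "t" (3): a world point X has camera coordinates R X + t. Camera axes: x right, y down, z forward; pixel columns grow to the right and rows downward; lengths in m; the calibration is good to about 2 mm. A picture is of the moment at which its call begins. camera_info takes no time and is no camera call.
- bot.finish_job(): hands the job in, once; it reports no verdict.
The state is a dict: "time": time; "q": joint angles; "joint_vel": joint speeds; "joint_torque": joint torques, N m; "tool_pos": TCP position; "tcp_rot": TCP orientation; "wrist_force": force on the tool from outside, world axes, zero at the start; "torque": the same for the moment, N m; "width": opening from 0.0 (shut) to 1.0 (fully open).
Only numpy, scipy, OpenCV 4.12 (cv2) and the standard library are available. Lean on these libraries where they do the work, as an engineer would, in place of code of your own. Each camera call takes 0.05 s, during which the arm holds its last target. There are 200 camera calls.

## Working session

There is one attempt and no reset: what is moved stays moved. The work goes in short steps, Python scripts to look and compute and a tool call to move; the robot and the scene stay as the last step left them, time stands still between calls to the robot, and variables do not carry over. Pictures are saved under pics/ and viewed, about 8 in all and at most 12, crops included, and the job is handed in when it is done.

Besides the shell and the picture viewer there is one more tool, called after ">>>" as name(argument=value, ...), one argument or row to a line, values as JSON. jog_arm: Moves the arm, as the interface text tells. Its arguments: {"type":"object","properties":{"motion":{"type":"array"},"fingers":{"type":"number"},"grip_force":{"type":"number"}},"required":["motion"]}

```bash
mkdir -p pics
cat > h.py <<'E'
import numpy as np,cv2
from workcell import bot,viewer
def snap(n,f=None,crop=None,s=1.5):
    im,d=viewer.read_camera(n); 
    if f:
        c=im if crop is None else im[crop[1]:crop[3],crop[0]:crop[2]]
        cv2.imwrite('pics/'+f,cv2.resize(c[:,:,::-1],None,fx=s,fy=s,interpolation=cv2.INTER_CUBIC))
    np.save('d_'+n+'.npy',d); np.save('i_'+n+'.npy',im)
    return im,d
def world(n,d=None):
    if d is None: d=np.load('d_'+n+'.npy')
    i=viewer.camera_info(n); R=np.array(i['R']);t=np.array(i['t'])
    f=192/np.tan(np.radians(i['vertical_fov'])/2)
    v,u=np.mgrid[:384,:512]
    P=np.stack([(u-i['cx'])/f*d,(v-i['cy'])/f*d,d],-1)
    W=(P-t)@R; W[d==0]=np.nan
    return W
E
python3 - <<'E'
from h import *
for n in('side','top'):
    snap(n,n+'0.png'); print(n,viewer.camera_info(n))
print(bot.read_state())
E
```

```text
side {'vertical_fov': 50.9749530397977, 'cx': 248.44300715103168, 'cy': 190.59073896348426, 'R': array([[ 9.99796301e-01, -2.01610962e-02, -9.41191496e-04],
       [-1.49655127e-02, -7.09242543e-01, -7.04805681e-01],
       [ 1.35421221e-02,  7.04676199e-01, -7.09399793e-01]]), 't': array([-0.50804264,  0.10095452,  1.51533634])}
top {'vertical_fov': 55.5727003320035, 'cx': 252.50316682636705, 'cy': 189.2353220631305, 'R': array([[-0.02909045, -0.9993023 , -0.02342349],
       [-0.98686374,  0.03243806, -0.15826476],
       [ 0.15891415,  0.0185118 , -0.98711884]]), 't': array([0.04578968, 0.53764678, 1.32482811])}
{'time': 0.1, 'q': array([ 1.12009998e+00,  2.64675086e-01,  1.60526468e+00, -8.74659815e-07,
        1.27369426e+00, -3.68964592e-02]), 'joint_vel': array([-0.00026055, -0.00253068, -0.00176827, -0.00113191, -0.00033682,
       -0.00037711]), 'joint_torque': array([-1.69444334e-04, -5.16706109e+01, -3.68590558e+01, -4.81745246e-05,
        6.35189572e-03,  1.01823505e-05]), 'tool_pos': array([0.27111904, 0.6174255 , 0.23007365]), 'tcp_rot': array([-0.64526603, -3.0741073 ,  0.00311159]), 'wrist_force': array([-0.05330616,  0.76565299, -0.50405633]), 'torque': array([ 0.02741759, -0.05723034,  0.01286226]), 'width': 1.0003044014792375}
```

View pics/side0.png

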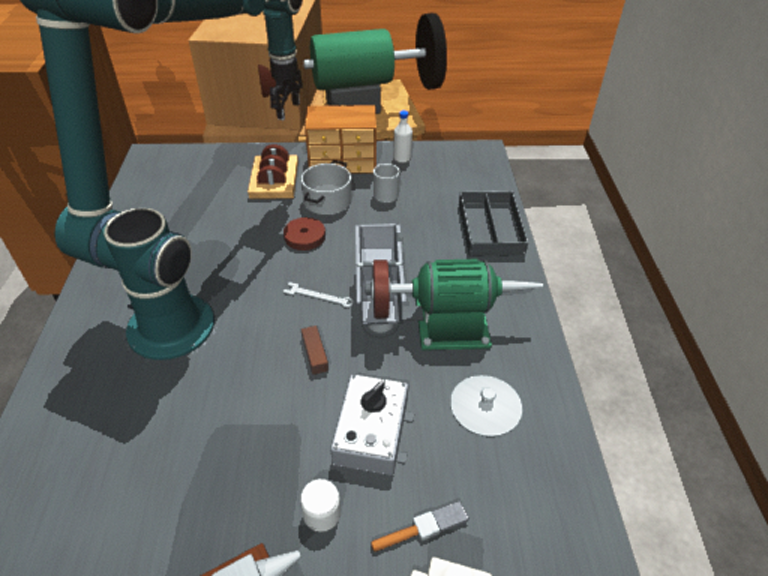

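View pics/top0.png

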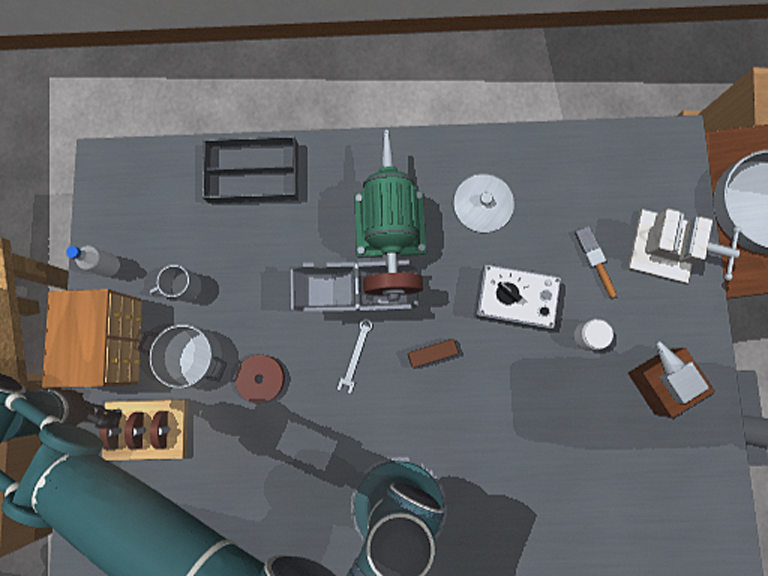

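Side view: the hood is folded back to +y (px ~380,245), and the selector is at ~375,398. Top view: the hood runs 290–360 × 262–312, the wheel is at 392,285, and the selector is at 508,292.

Run:
```python
from h import *
im=np.load('i_top.npy'); c=im[150:230,185:385]
cv2.imwrite('pics/c1.png',cv2.resize(c[:,:,::-1],None,fx=4,fy=4,interpolation=cv2.INTER_CUBIC))
W=world('top')
np.set_printoptions(precision=3,suppress=True,linewidth=200)
for v in (172,178,185,192,199,206):
    print(v,[tuple(np.round(W[v,u],3)) for u in (193,196,199,205,215,228,234,238,242,250)])
# motor shaft/axis: green pixels top
g=(im[:,:,1]>im[:,:,0]+25)&(im[:,:,1]>im[:,:,2]+5)
m=np.zeros_like(g);m[105:175,235:290]=1
P=W[g&m&(W[:,:,2]>.15)]
print(P.shape,P.mean(0)); 
# slices
for x in np.arange(P[:,0].min(),P[:,0].max(),.02):
    s=P[abs(P[:,0]-x-.01)<.01]; s=s[s[:,2]>.15]; print(np.round(x+.01,3),len(s),s[:,1].min(),s[:,1].max(),s[:,2].max())
```

```text
172 [(np.float64(0.621), np.float64(0.261), np.float64(0.002)), (np.float64(0.623), np.float64(0.25), np.float64(-0.005)), (np.float64(0.621), np.float64(0.237), np.float64(0.001)), (np.float64(0.62), np.float64(0.214), np.float64(-0.0)), (np.float64(0.619), np.float64(0.175), np.float64(-0.001)), (np.float64(0.618), np.float64(0.124), np.float64(-0.002)), (np.float64(0.617), np.float64(0.101), np.float64(-0.005)), (np.float64(0.616), np.float64(0.085), np.float64(0.0)), (np.float64(0.616), np.float64(0.069), np.float64(-0.005)), (np.float64(0.613), np.float64(0.038), np.float64(0.006))]
178 [(np.float64(0.598), np.float64(0.261), np.float64(-0.0)), (np.float64(0.597), np.float64(0.249), np.float64(0.001)), (np.float64(0.597), np.float64(0.238), np.float64(-0.001)), (np.float64(0.567), np.float64(0.192), np.float64(0.148)), (np.float64(0.594), np.float64(0.175), np.float64(0.004)), (np.float64(0.568), np.float64(0.113), np.float64(0.129)), (np.float64(0.568), np.float64(0.092), np.float64(0.125)), (np.float64(0.566), np.float64(0.077), np.float64(0.131)), (np.float64(0.567), np.float
[... 2507 characters left out ...]
.05117724551697796 0.04319651910715902 0.18251602114024107
0.639 112 -0.05495299129648976 0.049745098027683655 0.18735479502441107
0.659 182 -0.05936183921228515 0.05267981265772765 0.19505954414049406
0.679 179 -0.06046675689035613 0.055674312597389135 0.19526394634657374
0.699 177 -0.06116652853300892 0.055409398881887534 0.19296789731911357
0.719 180 -0.05838996939839579 0.054948976243424555 0.19454991807722874
0.739 175 -0.05923742668698353 0.0542788644873727 0.19330156557440556
0.759 153 -0.059254100325975945 0.053840742811780626 0.19271811108115103
0.779 40 -0.04256335296956237 0.03889685988702344 0.1844306638975728
0.799 5 -0.011288503211753263 0.006571701678518542 0.15270474699701184
```

View pics/c1.png

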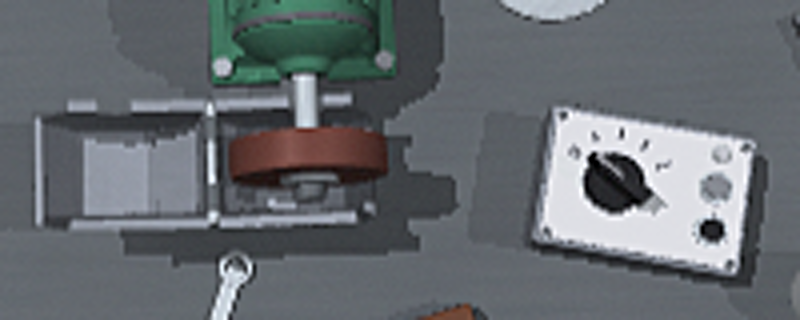

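Run:
```python
from h import *
np.set_printoptions(precision=3,suppress=True,linewidth=200)
im=np.load('i_top.npy'); W=world('top')
# control box cover & selector
R=np.zeros((384,512),bool);R[172:222,312:380]=1
cov=R&(W[:,:,2]>.06)&(W[:,:,2]<.085)
print('box rect',cv2.minAreaRect(W[cov][:,:2].astype(np.float32)),np.median(W[cov][:,2]))
bar=R&(W[:,:,2]>.098)&(W[:,:,2]<.125)
B=W[bar];print(len(B),B.mean(0),cv2.minAreaRect(B[:,:2].astype(np.float32)))
e=np.linalg.eigh(np.cov(B[:,:2].T));print('axis',e[1][:,1],np.degrees(np.arctan2(e[1][1,1],e[1][0,1])),np.sqrt(e[0]))
S=world('side');
R=np.zeros((384,512),bool);R[240:285,220:280]=1
B2=S[R&(S[:,:,2]>.098)&(S[:,:,2]<.125)];print('side bar',len(B2),B2.mean(0)); e=np.linalg.eigh(np.cov(B2[:,:2].T));print(np.degrees(np.arctan2(e[1][1,1],e[1][0,1])),np.sqrt(e[0]))
# hood from side camera
for n,Q in(('top',W),('side',S)):
    m=(Q[:,:,0]>.475)&(Q[:,:,0]<.56)&(Q[:,:,1]>.2)&(Q[:,:,1]<.26)&(Q[:,:,2]>.03)&(Q[:,:,2]<.17)
    P=Q[m]
    for y in np.arange(.2,.25,.005):
        s=P[abs(P[:,1]-y)<.0025]
        if len(s):print(n,round(y,3),len(s),s[:,2].min(),s[:,2].max())
    m=(Q[:,:,1]>.22)&(Q[:,:,1]<.26)&(Q[:,:,2]>.08)&(Q[:,:,2]<.16)&(abs(Q[:,:,0]-.52)<.1);P=Q[m];print(P.min(0),P.max(0),np.polyfit(P[:,0],P[:,1],1))
```

```text
box rect ((0.49432849884033203, -0.31139352917671204), (0.19009916484355927, 0.12931810319423676), 78.04869079589844) 0.06989937608921896
77 [ 0.5   -0.282  0.109] ((0.5012181401252747, -0.28006696701049805), (0.0619828999042511, 0.01578269526362419), 49.12542724609375)
axis [0.673 0.74 ] 47.71086512688517 [0.004 0.017]
side bar 108 [ 0.503 -0.285  0.11 ]
48.743765869087504 [0.005 0.018]
top 0.2 19 0.06080553654240806 0.0714548354262281
top 0.205 21 0.06176765775511055 0.14949450044537352
top 0.21 38 0.06630633820554822 0.07901118143898953
top 0.215 40 0.07655864297865152 0.09189653415331207
top 0.22 43 0.08962698352384756 0.10363167303635698
top 0.225 45 0.10098687346704925 0.12905940036649188
top 0.23 48 0.11242471820612356 0.12549537323333018
top 0.235 23 0.1207392240139352 0.13046986781698433
top 0.24 7 0.11590438695786548 0.12349486123571812
[0.473 0.22  0.093] [0.569 0.24  0.13 ] [0.014 0.221]
side 0.2 8 0.06479599655230062 0.07331035737808102
side 0.205 25 0.0652242840779341 0.1483935665493163
side 0.21 49 0.06413322782995444 0.09787405869489976
side 0.215 55 0.0683709043881836 0.10498194915890258
side 0.22 52 0.07344617912475108 0.12043627612358788
side 0.225 75 0.08229129350334918 0.12242965879258753
side 0.23 48 0.08888385959005898 0.13023284096224563
side 0.235 30 0.11042588835193962 0.1283490570605483
side 0.24 2 0.12088792328719533 0.12630304207781057
side 0.245 2 0.12098293335376716 0.12145738464799487
[0.479 0.22  0.082] [0.571 0.245 0.13 ] [0.026 0.214]
```

>>> jog_arm(
  motion=[
    {"dz": 2.5},
    {"dz": 2.5},
    {"dz": 2.5},
    {"dx": 1.5, "dy": -2.3, "turn": 0.06},
    {"dx": 1.5, "dy": -2.3, "turn": 0.06},
    {"dx": 1.5, "dy": -2.3, "turn": 0.06},
    {"dx": 1.5, "dy": -2.3, "turn": 0.06},
    {"dx": 1.5, "dy": -2.3, "turn": 0.06},
    {"dx": 1.5, "dy": -2.3, "turn": 0.06},
    {"dx": 1.5, "dy": -2.3, "turn": 0.05},
    {"dx": 1.5, "dy": -2.3},
    {"dx": 1.5, "dy": -2.3},
  ],
  fingers=5,
  grip_force=40,
)

```text
validation failed for argument at $.mo...
```

>>> jog_arm(
  motion=[
    {"dx": 1.5, "dy": -2.3},
    {"dx": 1.5, "dy": -2.3},
    {"dx": 1.5, "dy": -2.3},
    {"dx": 1.5, "dy": -2.3},
    {"dx": 1.5, "dy": -2.3},
    {"dx": 1.5, "dy": -2.3},
    {"dx": 1.5, "dy": -2.3},
    {"dx": 1.0, "dy": -2.3},
    {},
    {},
  ],
)

```text
validation failed for argument at $.mo...
```

>>> jog_arm(
  motion=[
    {"dx": 0, "dy": 0, "dz": 2.5, "turn": 0},
    {"dx": 0, "dy": 0, "dz": 2.5, "turn": 0},
    {"dx": 0, "dy": 0, "dz": 2.5, "turn": 0},
    {"dx": 1.5, "dy": -2.3, "dz": 0, "turn": 0.06},
    {"dx": 1.5, "dy": -2.3, "dz": 0, "turn": 0.06},
    {"dx": 1.5, "dy": -2.3, "dz": 0, "turn": 0.06},
    {"dx": 1.5, "dy": -2.3, "dz": 0, "turn": 0.06},
    {"dx": 1.5, "dy": -2.3, "dz": 0, "turn": 0.06},
    {"dx": 1.5, "dy": -2.3, "dz": 0, "turn": 0.06},
    {"dx": 1.5, "dy": -2.3, "dz": 0, "turn": 0.05},
    {"dx": 1.5, "dy": -2.3, "dz": 0, "turn": 0},
    {"dx": 1.5, "dy": -2.3, "dz": 0, "turn": 0},
  ],
  fingers=5,
  grip_force=40,
)

```text
time: 1.1
tool_pos: [0.4067, 0.4096, 0.3057]
tcp_rot: [-0.006, -3.141, 0.001]
wrist_force: [0.2, 0.0, -0.1]
width: 0.589
```

>>> jog_arm(
  motion=[
    {"dx": 1.5, "dy": -2.25, "dz": 0, "turn": 0},
    {"dx": 1.5, "dy": -2.25, "dz": 0, "turn": 0},
    {"dx": 1.5, "dy": -2.25, "dz": 0, "turn": 0},
    {"dx": 1.5, "dy": -2.25, "dz": 0, "turn": 0},
    {"dx": 1.5, "dy": -2.25, "dz": -1, "turn": 0},
    {"dx": 1.5, "dy": -2.25, "dz": -2, "turn": 0},
    {"dx": 1.3, "dy": -2.25, "dz": -2, "turn": 0},
    {"dx": 1.0, "dy": -2.0, "dz": -2, "turn": 0},
    {"dx": 0, "dy": 0, "dz": -2, "turn": 0},
    {"dx": 0, "dy": 0, "dz": -1.5, "turn": 0},
    {"dx": 0, "dy": 0, "dz": 0, "turn": 0},
    {"dx": 0, "dy": 0, "dz": 0, "turn": 0},
  ],
)

```text
time: 2.1
tool_pos: [0.5184, 0.233, 0.1999]
tcp_rot: [-0.006, -3.139, 0.002]
wrist_force: [0.2, 0.2, 1.0]
width: 0.59
```

>>> jog_arm(
  motion=[
    {"dx": 0, "dy": 0, "dz": -2, "turn": 0},
    {"dx": 0, "dy": 0, "dz": -2, "turn": 0},
    {"dx": 0, "dy": 0, "dz": -2, "turn": 0},
    {"dx": 0, "dy": 0, "dz": -1.7, "turn": 0},
    {"dx": 0, "dy": 0, "dz": -1.5, "turn": 0},
    {"dx": 0, "dy": 0, "dz": 0, "turn": 0},
    {"dx": 0, "dy": 0, "dz": 0, "turn": 0},
  ],
)

```text
time: 2.68
tool_pos: [0.5195, 0.234, 0.1099]
tcp_rot: [-0.005, -3.142, 0.0]
wrist_force: [0.0, -0.1, 1.0]
width: 0.582
```

Run:
```python
from h import *
snap('side','s2.png',(200,120,300,240),4.5)
```

```text
(no output)
```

View pics/s2.png

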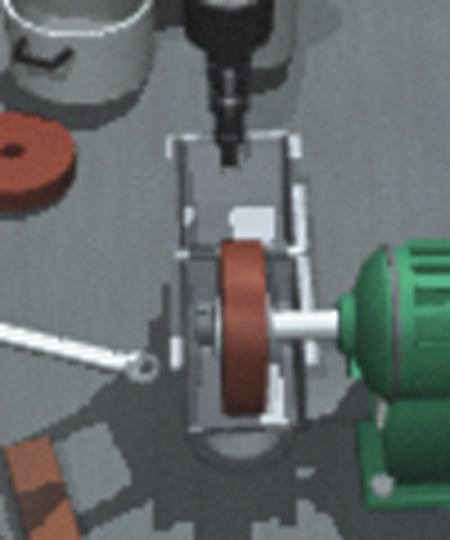

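The inner finger is inside the hollow at (230,155), in front of the rim at y≈140, so the fingers straddle the edge. Closing.

>>> jog_arm(
  motion=[
    {"dx": 0, "dy": 0, "dz": -0.4, "turn": 0},
    {"dx": 0, "dy": 0, "dz": 0, "turn": 0},
    {"dx": 0, "dy": 0, "dz": 0, "turn": 0},
    {"dx": 0, "dy": 0, "dz": 0, "turn": 0},
    {"dx": 0, "dy": 0, "dz": 0, "turn": 0},
    {"dx": 0, "dy": 0, "dz": 0, "turn": 0},
  ],
  fingers=0,
  grip_force=50,
)

```text
time: 3.23
tool_pos: [0.5201, 0.2325, 0.1062]
tcp_rot: [0.005, 3.14, -0.003]
wrist_force: [0.2, -5.2, 4.8]
width: 0.146
```

>>> jog_arm(
  motion=[
    {"dx": 0, "dy": 0, "dz": 1.3, "turn": 0},
    {"dx": 0, "dy": -0.2, "dz": 1.35, "turn": 0},
    {"dx": 0, "dy": -0.25, "dz": 1.3, "turn": 0},
    {"dx": 0, "dy": -0.4, "dz": 1.3, "turn": 0},
    {"dx": 0, "dy": 0, "dz": 0, "turn": 0},
    {"dx": 0, "dy": 0, "dz": 0, "turn": 0},
  ],
)

```text
time: 3.73
tool_pos: [0.5202, 0.2274, 0.1599]
tcp_rot: [0.007, 3.139, 0.008]
wrist_force: [-1.1, 4.7, 5.4]
width: 0.083
```

```bash
cat > rim.py <<'E'
from h import *
import sys
snap('side',*( [sys.argv[1],(180,90,300,230),4] if len(sys.argv)>1 else []))
S=world('side')
m=(abs(S[:,:,0]-.520)<.05)&(abs(S[:,:,0]-.520)>.02)&(S[:,:,1]>-.12)&(S[:,:,1]<.27)&(S[:,:,2]>.05)&(S[:,:,2]<.33)
P=S[m]
for y in np.arange(-.11,.26,.01):
    s=P[abs(P[:,1]-y)<.005,2]
    if len(s)>2: print(round(y,2),len(s),np.percentile(s,[5,50,95]).round(3))
E
python3 rim.py s3.png
```

```text
-0.07 9 [0.09  0.123 0.143]
-0.06 28 [0.066 0.075 0.167]
-0.05 8 [0.094 0.109 0.176]
-0.04 13 [0.114 0.125 0.181]
-0.03 13 [0.123 0.126 0.193]
-0.02 20 [0.122 0.127 0.194]
-0.01 56 [0.12  0.133 0.149]
-0.0 26 [0.124 0.137 0.184]
0.01 16 [0.055 0.126 0.195]
0.02 9 [0.063 0.075 0.127]
0.03 9 [0.125 0.126 0.162]
0.04 12 [0.05  0.118 0.128]
0.05 14 [0.051 0.124 0.128]
0.06 16 [0.056 0.068 0.126]
0.07 87 [0.072 0.102 0.13 ]
0.08 87 [0.08  0.116 0.135]
0.09 9 [0.13  0.131 0.136]
0.1 10 [0.126 0.137 0.14 ]
0.11 15 [0.126 0.141 0.151]
0.12 12 [0.134 0.146 0.151]
0.13 11 [0.149 0.155 0.157]
0.14 18 [0.084 0.154 0.162]
0.15 30 [0.08  0.086 0.171]
0.16 41 [0.077 0.083 0.176]
0.17 40 [0.08  0.089 0.18 ]
0.18 49 [0.084 0.092 0.186]
0.19 44 [0.092 0.1   0.189]
0.2 74 [0.095 0.185 0.327]
0.21 68 [0.105 0.126 0.323]
0.22 151 [0.112 0.143 0.179]
0.23 52 [0.116 0.166 0.181]
```

View pics/s3.png

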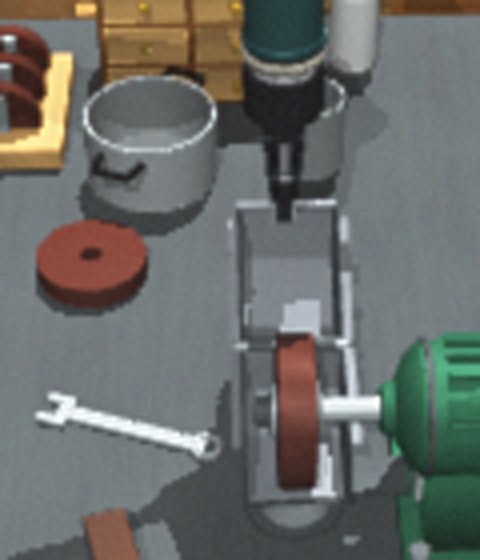

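>>> jog_arm(
  motion=[
    {"dx": 0, "dy": -0.5, "dz": 1.25, "turn": 0},
    {"dx": 0, "dy": -0.6, "dz": 1.2, "turn": 0},
    {"dx": 0, "dy": -0.7, "dz": 1.15, "turn": 0},
    {"dx": 0, "dy": -0.8, "dz": 1.05, "turn": 0},
    {"dx": 0, "dy": -0.9, "dz": 1.0, "turn": 0},
    {"dx": 0, "dy": -1.0, "dz": 0.9, "turn": 0},
    {"dx": 0, "dy": 0, "dz": 0, "turn": 0},
    {"dx": 0, "dy": 0, "dz": 0, "turn": 0},
  ],
)

```text
time: 4.45
tool_pos: [0.5206, 0.1854, 0.2272]
tcp_rot: [0.008, 3.137, 0.019]
wrist_force: [-3.9, 11.6, 11.4]
width: 0.081
```

```bash
python3 rim.py s4.png | tail -18
```

```text
0.04 12 [0.112 0.126 0.128]
0.05 18 [0.051 0.059 0.129]
0.06 14 [0.059 0.072 0.127]
0.07 91 [0.073 0.107 0.13 ]
0.08 85 [0.079 0.117 0.136]
0.09 22 [0.129 0.134 0.152]
0.1 26 [0.126 0.154 0.171]
0.11 30 [0.118 0.136 0.183]
0.12 32 [0.112 0.177 0.199]
0.13 47 [0.111 0.163 0.219]
0.14 45 [0.111 0.116 0.232]
0.15 39 [0.114 0.12  0.236]
0.16 33 [0.115 0.12  0.236]
0.17 37 [0.119 0.125 0.238]
0.18 104 [0.123 0.141 0.246]
0.19 119 [0.141 0.163 0.244]
0.2 106 [0.162 0.177 0.209]
0.21 40 [0.168 0.182 0.196]
```

View pics/s4.png

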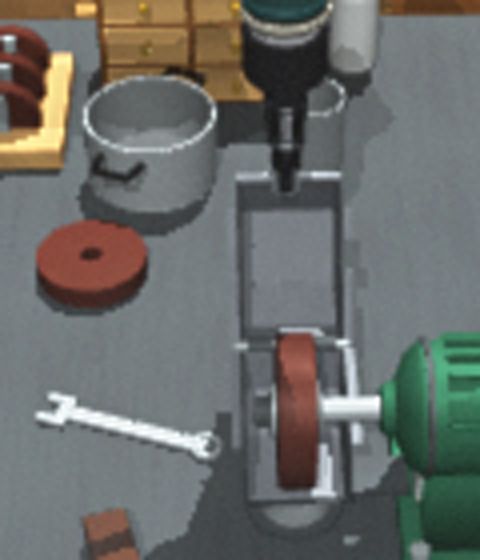

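Rim is now at about (.19,.242), hood ≈120°. Next: release, rise, and go round behind it.

>>> jog_arm(
  motion=[
    {"dx": 0, "dy": 0, "dz": 0, "turn": 0},
    {"dx": 0, "dy": 0, "dz": 0, "turn": 0},
    {"dx": 0, "dy": 0, "dz": 0, "turn": 0},
    {"dx": 0, "dy": 0, "dz": 2, "turn": 0},
    {"dx": 0, "dy": 0, "dz": 3, "turn": 0},
    {"dx": 0, "dy": 0, "dz": 3, "turn": 0},
    {"dx": 0, "dy": 2.5, "dz": 0, "turn": 0},
    {"dx": 0, "dy": 2.5, "dz": 0, "turn": 0},
    {"dx": 0, "dy": 0, "dz": 0, "turn": 0},
  ],
  fingers=4,
)

```text
time: 5.25
tool_pos: [0.5194, 0.2328, 0.3032]
tcp_rot: [0.004, 3.142, 0.004]
wrist_force: [-0.3, -0.0, -0.4]
width: 0.47
```

>>> jog_arm(
  motion=[
    {"dx": 0, "dy": 0, "dz": 0, "turn": 0},
    {"dx": 0, "dy": 0, "dz": 0, "turn": 0},
    {"dx": 0, "dy": 0, "dz": 0, "turn": 0},
    {"dx": 0, "dy": 0, "dz": 0, "turn": 0},
    {"dx": 0, "dy": 0, "dz": -2, "turn": 0},
    {"dx": 0, "dy": 0, "dz": -2.5, "turn": 0},
    {"dx": 0, "dy": 0, "dz": -2.5, "turn": 0},
    {"dx": 0, "dy": 0, "dz": 0, "turn": 0},
    {"dx": 0, "dy": 0, "dz": 0, "turn": 0},
  ],
  fingers=0,
)

```text
time: 6.0
tool_pos: [0.5182, 0.229, 0.2316]
tcp_rot: [-0.007, -3.138, 0.003]
wrist_force: [0.4, -0.1, 0.3]
width: -0.0
```

```bash
python3 rim.py s5.png | tail -18
```

```text
0.04 10 [0.111 0.123 0.126]
0.05 15 [0.052 0.124 0.127]
0.06 17 [0.057 0.067 0.129]
0.07 97 [0.072 0.1   0.13 ]
0.08 74 [0.08  0.122 0.136]
0.09 31 [0.129 0.133 0.15 ]
0.1 22 [0.125 0.156 0.171]
0.11 26 [0.119 0.151 0.179]
0.12 38 [0.114 0.18  0.203]
0.13 47 [0.111 0.118 0.219]
0.14 39 [0.112 0.117 0.231]
0.15 41 [0.114 0.12  0.233]
0.16 30 [0.117 0.12  0.236]
0.17 43 [0.118 0.123 0.237]
0.18 101 [0.124 0.142 0.246]
0.19 108 [0.141 0.164 0.244]
0.2 114 [0.157 0.176 0.212]
0.21 44 [0.173 0.183 0.193]
```

View pics/s5.png

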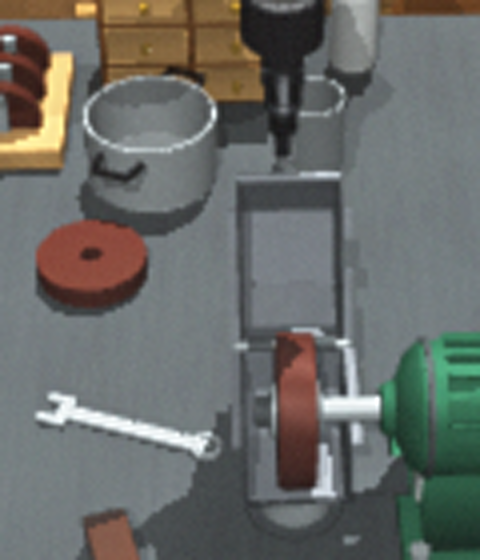

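Finger tip (283,165) is behind the rim and clear. Pushing over.

>>> jog_arm(
  motion=[
    {"dx": 0, "dy": -0.9, "dz": -0.9, "turn": 0},
    {"dx": 0, "dy": -1.3, "dz": 0, "turn": 0},
    {"dx": 0, "dy": -0.9, "dz": 0.9, "turn": 0},
    {"dx": 0, "dy": -0.9, "dz": 0.9, "turn": 0},
    {"dx": 0, "dy": -1.05, "dz": 0.75, "turn": 0},
    {"dx": 0, "dy": -1.1, "dz": 0.7, "turn": 0},
    {"dx": 0, "dy": -1.15, "dz": 0.6, "turn": 0},
    {"dx": 0, "dy": -1.2, "dz": 0.5, "turn": 0},
    {"dx": 0, "dy": -1.25, "dz": 0.35, "turn": 0},
    {"dx": 0, "dy": -1.25, "dz": 0.3, "turn": 0},
    {"dx": 0, "dy": 0, "dz": 0, "turn": 0},
    {"dx": 0, "dy": 0, "dz": 0, "turn": 0},
  ],
)

```text
time: 7.05
tool_pos: [0.5204, 0.1192, 0.2769]
tcp_rot: [0.009, 3.137, 0.001]
wrist_force: [0.4, 0.7, 1.2]
width: 0.003
```

```bash
python3 rim.py s6.png | tail -24
```

```text
-0.07 10 [0.1   0.123 0.147]
-0.06 28 [0.066 0.073 0.163]
-0.05 10 [0.1   0.116 0.175]
-0.04 13 [0.076 0.124 0.148]
-0.03 14 [0.079 0.125 0.15 ]
-0.02 21 [0.122 0.128 0.195]
-0.01 52 [0.119 0.133 0.151]
-0.0 30 [0.123 0.137 0.176]
0.01 14 [0.057 0.125 0.165]
0.02 12 [0.056 0.079 0.158]
0.03 7 [0.072 0.126 0.167]
0.04 12 [0.109 0.123 0.128]
0.05 19 [0.05  0.053 0.128]
0.06 16 [0.053 0.069 0.128]
0.07 97 [0.071 0.102 0.15 ]
0.08 167 [0.085 0.137 0.245]
0.09 33 [0.132 0.137 0.262]
0.1 51 [0.132 0.142 0.282]
0.11 56 [0.133 0.268 0.284]
0.12 36 [0.132 0.138 0.16 ]
0.13 47 [0.134 0.143 0.171]
0.14 50 [0.145 0.153 0.205]
0.15 60 [0.153 0.162 0.234]
0.16 185 [0.165 0.198 0.234]
```

View pics/s6.png

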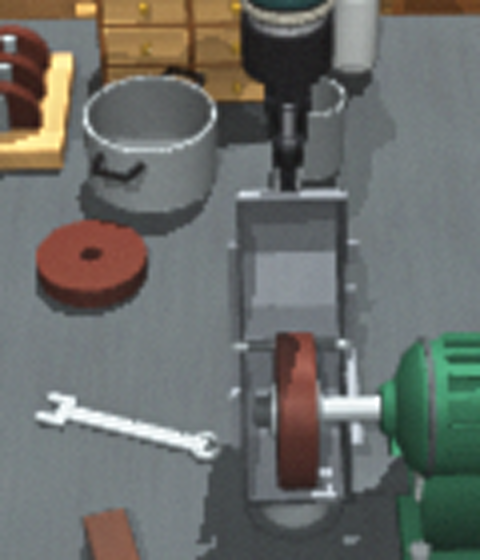

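Rim is at about (.107,.28), theta ≈87°, and the tip has nearly ridden onto the rim. I'll re-place it behind the flat top.

>>> jog_arm(
  motion=[
    {"dx": 0, "dy": 0.5, "dz": 2.5, "turn": 0},
    {"dx": 0, "dy": 3.4, "dz": 0, "turn": 0},
    {"dx": 0, "dy": 3.3, "dz": 0, "turn": 0},
    {"dx": 0, "dy": 0, "dz": -2.5, "turn": 0},
    {"dx": 0, "dy": 0, "dz": -2.5, "turn": 0},
    {"dx": 0, "dy": 0, "dz": -2.7, "turn": 0},
    {"dx": 0, "dy": 0, "dz": 0, "turn": 0},
    {"dx": 0, "dy": -1.2, "dz": 0, "turn": 0},
    {"dx": 0, "dy": -0.8, "dz": 0.4, "turn": 0},
    {"dx": 0, "dy": -0.8, "dz": 0.6, "turn": 0},
    {"dx": 0, "dy": -0.8, "dz": 0.5, "turn": 0},
    {"dx": 0, "dy": -1.0, "dz": 0.5, "turn": 0},
  ],
)

```text
time: 8.1
tool_pos: [0.5205, 0.1462, 0.2452]
tcp_rot: [0.007, 3.138, 0.005]
wrist_force: [0.3, 4.8, -1.1]
width: 0.002
```

```bash
python3 rim.py | tail -24
```

```text
-0.07 10 [0.106 0.134 0.152]
-0.06 26 [0.066 0.073 0.167]
-0.05 10 [0.092 0.11  0.175]
-0.04 14 [0.071 0.125 0.146]
-0.03 13 [0.106 0.126 0.189]
-0.02 25 [0.121 0.127 0.193]
-0.01 49 [0.118 0.131 0.148]
-0.0 29 [0.051 0.135 0.177]
0.01 13 [0.054 0.124 0.167]
0.02 13 [0.064 0.125 0.156]
0.03 8 [0.116 0.127 0.165]
0.04 8 [0.111 0.124 0.126]
0.05 44 [0.051 0.231 0.255]
0.06 38 [0.058 0.206 0.271]
0.07 152 [0.073 0.124 0.285]
0.08 119 [0.081 0.13  0.282]
0.09 42 [0.131 0.138 0.275]
0.1 58 [0.136 0.143 0.274]
0.11 42 [0.138 0.145 0.27 ]
0.12 63 [0.141 0.149 0.266]
0.13 75 [0.148 0.162 0.263]
0.14 113 [0.163 0.182 0.22 ]
0.15 53 [0.178 0.189 0.203]
```

>>> jog_arm(
  motion=[
    {"dx": 0, "dy": -1.1, "dz": 0, "turn": 0},
    {"dx": 0, "dy": -1.1, "dz": 0.3, "turn": 0},
    {"dx": 0, "dy": -1.1, "dz": 0.2, "turn": 0},
    {"dx": 0, "dy": -1.1, "dz": 0.1, "turn": 0},
    {"dx": 0, "dy": -1.1, "dz": 0, "turn": 0},
    {"dx": 0, "dy": -1.1, "dz": -0.1, "turn": 0},
    {"dx": 0, "dy": -1.1, "dz": -0.2, "turn": 0},
    {"dx": 0, "dy": -1.1, "dz": -0.3, "turn": 0},
    {"dx": 0, "dy": -1.1, "dz": -0.4, "turn": 0},
    {"dx": 0, "dy": 0, "dz": 0, "turn": 0},
    {"dx": 0, "dy": 0, "dz": 0, "turn": 0},
  ],
)

```text
time: 9.07
tool_pos: [0.5232, 0.0447, 0.2447]
tcp_rot: [0.009, 3.13, -0.003]
wrist_force: [0.7, -3.0, 11.9]
width: 0.001
```

```bash
sed -i 's/>-.12/>-.16/;s/arange(-.11/arange(-.15/' rim.py; python3 rim.py s7.png | awk '{if($1<0.16)print}'
```

```text
-0.07 10 [0.103 0.128 0.15 ]
-0.06 27 [0.067 0.073 0.163]
-0.05 9 [0.103 0.123 0.176]
-0.04 39 [0.122 0.228 0.236]
-0.03 59 [0.124 0.23  0.236]
-0.02 75 [0.124 0.232 0.238]
-0.01 96 [0.119 0.168 0.244]
0.0 77 [0.126 0.241 0.25 ]
0.01 66 [0.07  0.249 0.257]
0.02 41 [0.076 0.253 0.257]
0.03 21 [0.115 0.251 0.253]
0.04 15 [0.093 0.246 0.25 ]
0.05 24 [0.051 0.195 0.244]
0.06 24 [0.056 0.146 0.237]
0.07 74 [0.072 0.093 0.17 ]
0.08 56 [0.077 0.104 0.226]
```

View pics/s7.png

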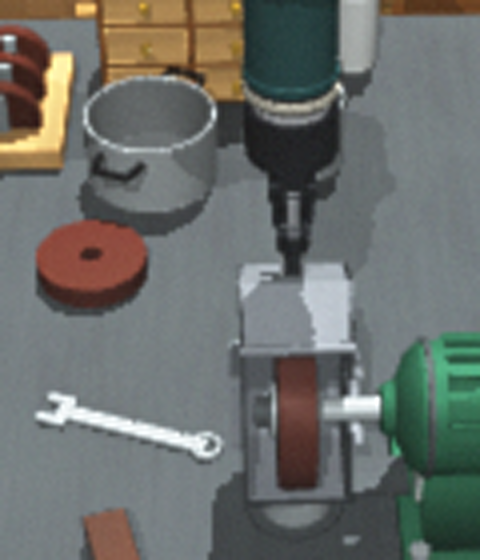

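>>> jog_arm(
  motion=[
    {"dx": 0, "dy": -0.5, "dz": -0.2, "turn": 0},
    {"dx": 0, "dy": -0.5, "dz": -0.22, "turn": 0},
    {"dx": 0, "dy": -0.5, "dz": -0.24, "turn": 0},
    {"dx": 0, "dy": -0.45, "dz": -0.24, "turn": 0},
    {"dx": 0, "dy": -0.45, "dz": -0.24, "turn": 0},
    {"dx": 0, "dy": -0.4, "dz": -0.24, "turn": 0},
    {"dx": 0, "dy": -0.4, "dz": -0.26, "turn": 0},
    {"dx": 0, "dy": -0.35, "dz": -0.3, "turn": 0},
    {"dx": 0, "dy": -0.35, "dz": -0.3, "turn": 0},
    {"dx": 0, "dy": -0.35, "dz": -0.3, "turn": 0},
    {"dx": 0, "dy": -0.3, "dz": -0.3, "turn": 0},
    {"dx": 0, "dy": -0.3, "dz": -0.3, "turn": 0},
  ],
)

```text
time: 10.12
tool_pos: [0.5237, -0.0047, 0.2126]
tcp_rot: [0.007, 3.13, -0.008]
wrist_force: [2.4, -4.7, 8.7]
width: 0.002
```

>>> jog_arm(
  motion=[
    {"dx": 0, "dy": -0.2, "dz": -0.3, "turn": 0},
    {"dx": 0, "dy": -0.1, "dz": -0.2, "turn": 0},
    {"dx": 0, "dy": 0, "dz": -0.1, "turn": 0},
    {"dx": 0, "dy": 0, "dz": 0, "turn": 0},
  ],
)

```text
time: 10.45
tool_pos: [0.5235, -0.0066, 0.2098]
tcp_rot: [0.007, 3.13, -0.005]
wrist_force: [-6.8, -0.6, 23.6]
width: 0.001
```

>>> jog_arm(
  motion=[
    {"dx": 0, "dy": 0, "dz": -0.2, "turn": 0},
    {"dx": 0, "dy": 0, "dz": -0.2, "turn": 0},
    {"dx": 0, "dy": 0, "dz": -0.1, "turn": 0},
    {"dx": 0, "dy": 0, "dz": 0, "turn": 0},
    {"dx": 0, "dy": 0, "dz": 0, "turn": 0},
  ],
)

```text
time: 10.87
tool_pos: [0.5237, -0.0066, 0.2097]
tcp_rot: [0.007, 3.128, -0.005]
wrist_force: [-17.2, -0.7, 46.0]
width: -0.002
```

```bash
python3 rim.py | awk '{if($1<0.1)print}'
```

```text
-0.07 59 [0.112 0.165 0.17 ]
-0.06 87 [0.068 0.171 0.181]
-0.05 94 [0.112 0.185 0.196]
-0.04 88 [0.127 0.2   0.21 ]
-0.03 49 [0.132 0.21  0.216]
-0.02 45 [0.131 0.211 0.311]
-0.01 36 [0.132 0.212 0.216]
0.0 32 [0.13  0.211 0.214]
0.01 37 [0.062 0.211 0.214]
0.02 41 [0.13  0.211 0.215]
0.03 28 [0.134 0.212 0.215]
0.04 23 [0.129 0.21  0.214]
0.05 6 [0.131 0.134 0.19 ]
0.07 4 [0.13  0.131 0.135]
```

The force rose 24→46 N with no motion and the flat top is level at z=.211, so the hood is shut. Now the selector.

>>> jog_arm(
  motion=[
    {"dx": 0, "dy": 0, "dz": 2, "turn": 0},
    {"dx": 0, "dy": 0, "dz": 2.5, "turn": 0},
    {"dx": 0, "dy": 0, "dz": 2.5, "turn": 0},
    {"dx": -0.2, "dy": -2, "dz": 0, "turn": -0.12},
    {"dx": -0.2, "dy": -2, "dz": 0, "turn": -0.12},
    {"dx": -0.2, "dy": -2, "dz": 0, "turn": -0.12},
    {"dx": -0.2, "dy": -2, "dz": 0, "turn": -0.12},
    {"dx": -0.2, "dy": -2, "dz": 0, "turn": -0.12},
    {"dx": -0.2, "dy": -2, "dz": 0, "turn": -0.12},
    {"dx": -0.2, "dy": -2, "dz": 0, "turn": -0.12},
    {"dx": -0.2, "dy": -2, "dz": 0, "turn": -0.12},
    {"dx": -0.2, "dy": -2, "dz": 0, "turn": -0.12},
  ],
  fingers=4.5,
)

```text
time: 11.92
tool_pos: [0.5015, -0.187, 0.2684]
tcp_rot: [1.628, 2.682, -0.001]
wrist_force: [0.9, 0.1, 0.1]
width: 0.523
```

>>> jog_arm(
  motion=[
    {"dx": -0.2, "dy": -2, "dz": 0, "turn": -0.12},
    {"dx": -0.2, "dy": -2, "dz": 0, "turn": -0.12},
    {"dx": 0, "dy": -2, "dz": 0, "turn": -0.12},
    {"dx": 0, "dy": -2, "dz": 0, "turn": -0.12},
    {"dx": 0, "dy": -1.5, "dz": 0, "turn": -0.12},
    {"dx": 0, "dy": 0, "dz": 0, "turn": -0.12},
    {"dx": 0, "dy": 0, "dz": 0, "turn": -0.12},
    {"dx": 0, "dy": 0, "dz": 0, "turn": -0.12},
    {"dx": 0, "dy": 0, "dz": 0, "turn": -0.12},
    {"dx": 0, "dy": 0, "dz": 0, "turn": -0.12},
    {"dx": 0, "dy": 0, "dz": 0, "turn": 0},
    {"dx": 0, "dy": 0, "dz": 0, "turn": 0},
  ],
)

```text
time: 12.92
tool_pos: [0.4975, -0.2807, 0.2677]
tcp_rot: [2.853, 1.309, 0.001]
wrist_force: [0.3, 0.0, 0.1]
width: 0.526
```

```bash
python3 - <<'E'
from h import *
from scipy.spatial.transform import Rotation as R
s=bot.read_state();print(s['tool_pos'],R.from_rotvec(s['tcp_rot']).as_matrix()[:,1],s['q'].round(2),s['wrist_force'])
E
python3 rim.py s8.png| awk '{if($1<0.1)print}' | head -12
```

```text
[ 0.49748107 -0.28068419  0.26774508] [ 0.75802109 -0.65222364  0.00289086] [-0.56  0.05  1.79 -0.    1.31  0.15] [0.29395059 0.00486983 0.06435178]
-0.07 17 [0.161 0.164 0.168]
-0.06 34 [0.072 0.171 0.182]
-0.05 33 [0.172 0.188 0.197]
-0.04 25 [0.189 0.2   0.21 ]
-0.03 19 [0.183 0.211 0.214]
-0.02 7 [0.21  0.211 0.214]
-0.01 12 [0.209 0.212 0.215]
0.0 11 [0.132 0.211 0.214]
0.01 14 [0.052 0.211 0.213]
0.02 9 [0.114 0.211 0.213]
0.03 12 [0.21  0.211 0.214]
0.04 7 [0.208 0.211 0.213]
```

View pics/s8.png

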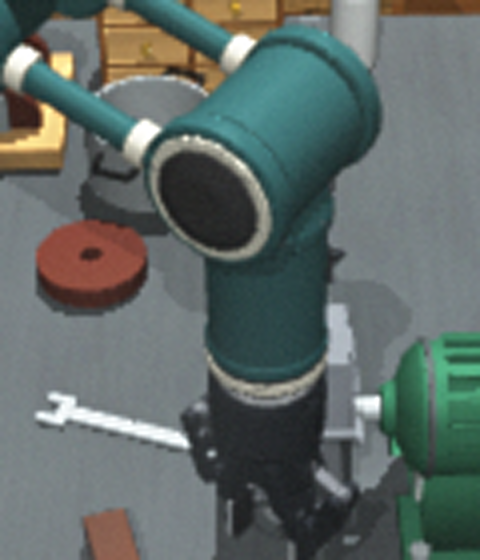

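The hood stayed shut after the lift. Descending onto the selector bar.

>>> jog_arm(
  motion=[
    {"dx": 0.3, "dy": -0.1, "dz": -2.5, "turn": -0.02},
    {"dx": 0, "dy": 0, "dz": -2.5, "turn": 0},
    {"dx": 0, "dy": 0, "dz": -2.5, "turn": 0},
    {"dx": 0, "dy": 0, "dz": -2.5, "turn": 0},
    {"dx": 0, "dy": 0, "dz": -2.5, "turn": 0},
    {"dx": 0, "dy": 0, "dz": -1.5, "turn": 0},
    {"dx": 0, "dy": 0, "dz": -1.5, "turn": 0},
    {"dx": 0, "dy": 0, "dz": -1, "turn": 0},
    {"dx": 0, "dy": 0, "dz": -1, "turn": 0},
    {"dx": 0, "dy": 0, "dz": -0.5, "turn": 0},
    {"dx": 0, "dy": 0, "dz": 0, "turn": 0},
  ],
)

```text
time: 13.88
tool_pos: [0.4999, -0.2803, 0.085]
tcp_rot: [-2.868, -1.278, 0.001]
wrist_force: [-1.0, 0.5, 0.7]
width: 0.526
```

>>> jog_arm(
  motion=[
    {"dx": 0, "dy": 0, "dz": 0, "turn": 0},
    {"dx": 0, "dy": 0, "dz": 0, "turn": 0},
    {"dx": 0, "dy": 0, "dz": 0, "turn": 0},
    {"dx": 0, "dy": 0, "dz": 0, "turn": 0},
    {"dx": 0, "dy": 0, "dz": 0, "turn": 0},
    {"dx": 0, "dy": 0, "dz": 0, "turn": 0},
  ],
  fingers=0,
  grip_force=25,
)

```text
time: 14.38
tool_pos: [0.5025, -0.2821, 0.0874]
tcp_rot: [2.865, 1.276, 0.005]
wrist_force: [3.1, -4.3, -1.8]
width: 0.158
```

Run:
```python
from h import *
from scipy.spatial.transform import Rotation as R
s=bot.read_state();y=R.from_rotvec(s['tcp_rot']).as_matrix()[:,1];print(s['tool_pos'],np.degrees(np.arctan2(y[1],y[0])),s['wrist_force'],s['torque'],s['width'])
snap('side','s9.png',(200,200,320,330),4)
```

```text
[ 0.50252853 -0.282115    0.08743731] -41.98967124047455 [ 3.05096746 -4.26180604 -1.79509801] [-0.47105125 -0.42456964 -0.01603897] 0.15814238911860115
```

View pics/s9.png

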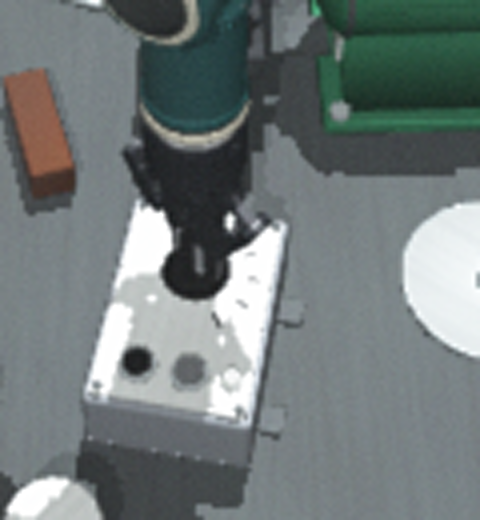

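Handle gripped (13.5 mm opening). Turning clockwise by 1.05 rad.

>>> jog_arm(
  motion=[
    {"dx": 0.1, "dy": -0.1, "dz": 0, "turn": -0.1},
    {"dx": 0, "dy": 0, "dz": 0, "turn": -0.1},
    {"dx": 0, "dy": 0, "dz": 0, "turn": -0.1},
    {"dx": 0, "dy": 0, "dz": 0, "turn": -0.1},
    {"dx": 0, "dy": 0, "dz": 0, "turn": -0.1},
    {"dx": 0, "dy": 0, "dz": 0, "turn": -0.1},
    {"dx": 0, "dy": 0, "dz": 0, "turn": -0.1},
    {"dx": 0, "dy": 0, "dz": 0, "turn": -0.1},
    {"dx": 0, "dy": 0, "dz": 0, "turn": -0.1},
    {"dx": 0, "dy": 0, "dz": 0, "turn": -0.1},
    {"dx": 0, "dy": 0, "dz": 0, "turn": -0.05},
    {"dx": 0, "dy": 0, "dz": 0, "turn": 0},
  ],
)

```text
time: 15.43
tool_pos: [0.5022, -0.2818, 0.0874]
tcp_rot: [3.123, -0.331, 0.002]
wrist_force: [-1.2, 1.1, 4.6]
width: 0.157
```

>>> jog_arm(
  motion=[
    {"dx": 0, "dy": 0, "dz": 0, "turn": 0},
    {"dx": 0, "dy": 0, "dz": 0, "turn": 0},
    {"dx": 0, "dy": 0, "dz": 0, "turn": 0},
    {"dx": 0, "dy": 0, "dz": 0, "turn": 0},
  ],
)

```text
time: 15.77
tool_pos: [0.5023, -0.2818, 0.0874]
tcp_rot: [3.124, -0.332, 0.003]
wrist_force: [-0.3, 1.1, 6.6]
width: 0.159
```

Run:
```python
from h import *
from scipy.spatial.transform import Rotation as R
s=bot.read_state();y=R.from_rotvec(s['tcp_rot']).as_matrix()[:,1];print(s['tool_pos'],np.degrees(np.arctan2(y[1],y[0])),s['wrist_force'],s['torque'],s['width'])
```

```text
[ 0.50232787 -0.28180254  0.08739791] -102.13359250710033 [-0.30291513  1.10237143  6.56157054] [ 0.26816036  0.16210849 -0.02339966] 0.1586009547260797
```

Turned exactly 60.1°. Release, rise and back away, then check.

>>> jog_arm(
  motion=[
    {"dx": 0, "dy": 0, "dz": 0, "turn": 0},
    {"dx": 0, "dy": 0, "dz": 0, "turn": 0},
    {"dx": 0, "dy": 0, "dz": 0, "turn": 0},
    {"dx": 0, "dy": 0, "dz": 0, "turn": 0},
    {"dx": 0, "dy": 0, "dz": 1, "turn": 0},
    {"dx": 0, "dy": 0, "dz": 1.5, "turn": 0},
    {"dx": 0, "dy": 0, "dz": 2.5, "turn": 0},
    {"dx": 0, "dy": 0, "dz": 3, "turn": 0},
    {"dx": 0, "dy": 0, "dz": 3, "turn": 0},
    {"dx": 0, "dy": 0, "dz": 3, "turn": 0},
    {"dx": 0, "dy": 0, "dz": 3, "turn": 0},
    {"dx": -1, "dy": -2, "dz": 0, "turn": 0},
  ],
  fingers=4,
)

```text
time: 16.77
tool_pos: [0.4958, -0.3014, 0.2648]
tcp_rot: [3.12, -0.328, 0.019]
wrist_force: [0.5, -1.6, 0.7]
width: 0.472
```

>>> jog_arm(
  motion=[
    {"dx": 0, "dy": -3, "dz": 0, "turn": 0},
    {"dx": 0, "dy": -3, "dz": 0, "turn": 0},
    {"dx": 0, "dy": -3, "dz": 0, "turn": 0},
    {"dx": 0, "dy": -3, "dz": 0, "turn": 0},
    {"dx": 0, "dy": -3, "dz": 0, "turn": 0},
    {"dx": 0, "dy": -3, "dz": 0, "turn": 0},
    {"dx": 0, "dy": 0, "dz": 0, "turn": 0},
    {"dx": 0, "dy": 0, "dz": 0, "turn": 0},
  ],
)

```text
time: 17.43
tool_pos: [0.4908, -0.4828, 0.2558]
tcp_rot: [-3.123, 0.336, 0.001]
wrist_force: [-0.3, -0.6, -0.2]
width: 0.468
```

Run:
```python
from h import *
np.set_printoptions(precision=3,suppress=True)
a=np.load('i_top.npy'); im,d=snap('top','t10.png',(180,90,430,260),3.2); W=world('top')
R=np.zeros((384,512),bool);R[172:222,312:380]=1
B=W[R&(W[:,:,2]>.098)&(W[:,:,2]<.125)];e=np.linalg.eigh(np.cov(B[:,:2].T));print(len(B),B.mean(0),np.degrees(np.arctan(e[1][1,1]/e[1][0,1])))
m=(abs(W[:,:,0]-.52)<.04)&(W[:,:,1]>-.03)&(W[:,:,1]<.04)&(W[:,:,2]>.15);P=W[m];print('top plane slope y',np.linalg.lstsq(np.c_[P,][:,:2].tolist() and np.c_[P[:,:2],np.ones(len(P))],P[:,2],rcond=None)[0],P.mean(0))
print(bot.read_state()['wrist_force'],bot.read_state()['tool_pos'])
```

```text
75 [ 0.5   -0.281  0.109] -12.125274060609085
top plane slope y [ 0.006 -0.002  0.207] [0.52  0.005 0.21 ]
[ 0.38  -0.454  0.834] [ 0.491 -0.482  0.256]
```

View pics/t10.png

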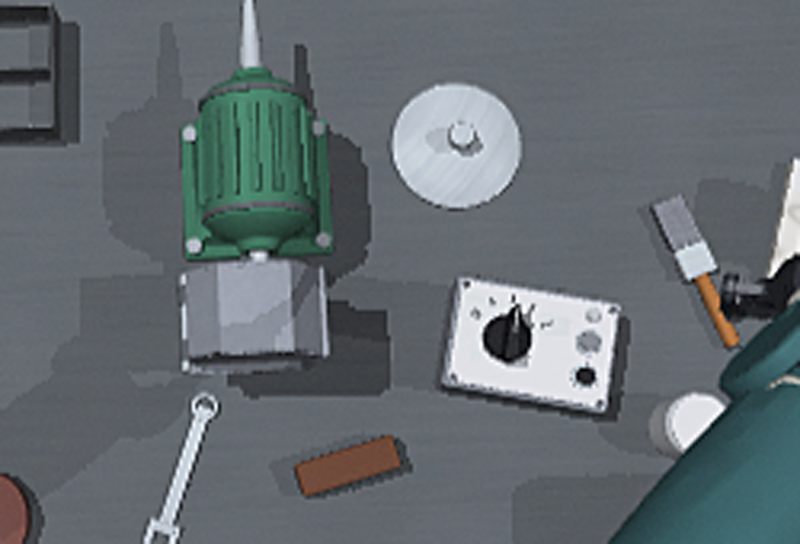

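The hood covers the wheel with its top level. The pointer is at the third mark (515,305), bar at −12° (60° from off), and the arm is clear. Handing in.

```bash
python3 -c "
from workcell import bot
print(bot.finish_job())"
```

```text
the job is handed in; nothing more can be done
None
```

The hood is shut and the selector is at the second click; I handed the job in after about 17.5 s of robot time. `finish_job` reports no verdict, so these are my own last checks.

- **Hood:** I lifted it by its rolled edge to about 120°, then pushed it over from behind. I pressed it slowly onto its seat at 46 N with no further movement. After I let go, the flat top measured level (slope about −0.002 rad) at z = 0.210 m, which is the shut height. One push contact rode up onto the rim on the way, so I re-placed the fingers before continuing.
- **Selector:** I gripped the bar and turned it 60.1° clockwise, only after the hood was shut. Released, the bar measured −12.1°, against about +48° at off, and the pointer is on the third mark.
- **Surroundings:** The arm ended clear of everything, with only sensor noise on the wrist force. The bystanders in the last picture look undisturbed. I judged that by eye rather than measuring it, and the saucepan and mug were outside that last view.

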